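# Isolate the bench load unit behind its key-locked service panel

## Task

Isolate the load unit for service: take the T key from its stand, unlock the sloped service panel with it by an anticlockwise quarter turn, and put the key back in the stand, seated upright. Then raise the panel, which has a bow handle, until it stands wide open (about square to the sloped front or a little past), and throw the bail handle of the switch inside fully over, down the slope towards the front, to OFF. Leave the panel open and the other things on the bench where they lie.

Things in the scene. Friction and masses are not known exactly. Their poses are not given: they have to be found in the camera images.
- key_grip (a point): Centre of the black T bar of the panel key: bar 82 long, 16 thick, 22 high (mm). Own x along the bar, z up the key's axis, away from its drive. 77 below lies the tip of a 12 mm square steel drive, 25 long, sides parallel to the bar's, nose tapered to 6 mm; a 30 mm collar lies 22 to 27 below and rests on the stand. Key 160 g, stands upright in the stand, free to turn.
- stand_hole (a point): Centre of the mouth of the 22 mm round through hole in the top of the fixed aluminium key stand (block 64 x 64 mm on an 82 mm foot, top 60 mm above the bench), z up. The key hangs in it by its collar, with the key's T bar centre 27 mm above this point.
- lock_socket (a point): Centre of the mouth of the 14 mm square socket, 16 mm deep, in the round steel latch on the panel, 4 mm proud of the panel's face. Own z points out of the panel along the latch axis (40 degrees from vertical), x up the slope when locked; turns with the latch. Socket sides lie along x and y. The key has about 11 degrees of play in it: turn it about 100 degrees.
- latch (a joint): Quarter-turn cam latch: 0 locked, its tongue under the lip of the case; grows to 1.57 rad (stop) when turned anticlockwise as seen from outside. Stays where left, about 0.12 N m. The panel comes free above about 1.2 rad.
- panel (a joint): Service panel of the load unit, an aluminium plate 178 mm down the slope x 142 mm wide x 3 mm: 0 closed (slopes 40 degrees down to the front), grows as the lower edge is raised, stop at 1.75 rad. Stiff friction hinge along its upper edge: it stays where it is left; about 10 N at the handle lifts it.
- panel_handle (a point): Middle of the bow handle's bar on the panel: round steel bar 12 mm thick, 78 mm straight part along own y, 31 mm clear above the panel's face, 60 mm up the slope from the latch. Own z points out of the panel, x up the slope (away from its lower edge).
- panel_hinge (a point): Middle of the panel's hinge axis at the upper edge of the slope; the axis lies along own y, same axes as the handle's. Opening by an angle turns the panel about own +y by that angle. The handle's bar is at x -85, z +40 mm from here in the panel's axes.
- isolator (a joint): Bail handle of the switch-disconnector inside the case, under the panel: about 0 to 0.12 rad at the start = ON (leans up the slope), 1.22 rad (stop) = OFF (leans down the slope to the front). Stays where left, about 3 N at the bar.
- isolator_bar (a point): Middle of the bail handle's cross bar, a round grey bar 15 mm thick, 46 mm long along own y between two arms; about 30 mm below the plane of the closed panel. Own z points from the pivot to the bar. The opening in the case is 140 mm wide and runs 165 mm down the slope from the hinge.
- isolator_pivot (a point): Middle of the bail handle's pivot, 55 mm from the bar, axis along own y. Throwing it to OFF turns the bar about own -y, from leaning up the slope to leaning to the case's low front.
- cutters: Side cutters, 121 x 46 x 10 mm, lying on the bench near the load unit's front; origin under their middle. A bystander: leave it.
- meter: Hand-held test meter, 145 x 70 x 46 mm, lying on the bench beyond the key stand; origin under its middle. A bystander: leave it.
- tape: Roll of white tape, 86 mm across x 24 mm, lying on the big power supply; origin under its middle. A bystander: leave it.
- spool: Black solder spool, 60 mm across x 40 mm, standing behind the load unit; origin under its middle. A bystander: leave it.

How it is judged:
On the way, in this order (a step that is already met when the one before it is completed fails the run):
1. the latch is turned open (past 1.25 rad) with the key in its socket (value of joint latch above 1.25 rad and distance between key_grip and lock_socket below 0.075 m), for 0.1 s.
2. the key is back in its stand, upright and fully down (horizontal distance between key_grip and stand_hole below 0.008 m and z of key_grip in the frame of stand_hole below 0.031 m and angle between key_grip's own z axis and vertical below 0.12 rad), for 0.2 s.
3. the panel is raised past 1.3 rad (75 degrees) (value of joint panel above 1.3 rad), for 0.2 s.
4. the switch handle is thrown to OFF (past 1.08 rad) (value of joint isolator above 1.08 rad), for 0.2 s.
At the end, for the whole second after the job is handed in: the latch is open (past 1.25 rad), the panel stands open past 1.3 rad, the switch handle is at OFF past 1.08 rad, and the key stands in its stand, upright within 7 degrees, within 8 mm of the hole's centre and down to within 4 mm (all of step 2 and value of joint latch above 1.25 rad and value of joint panel above 1.3 rad and value of joint isolator above 1.08 rad); the robot touches nothing.
It fails at once if the side cutters, the meter, the tape or the spool is pushed more than 30 mm (distance of any of tape, spool, cutters, meter from where it was at the start of the episode above 0.03 m).
It also fails if it takes over 72 s, if anything falls off the work surface, if the arm or the gripper's body presses on something with over 40 N, if the wrist force passes 120 N, or if a joint passes its speed limit or range.

## Robot

A 6-joint arm with a two-finger parallel gripper is mounted at the origin on a cart in front of the work surface, level with it; the furniture and walls round the work are solid. World frame = base frame: x ahead of the robot, y to its left, z up, the work surface at z = 0. Lengths are in m, angles in rad, forces in N, time in s.
With the tool pointing down it reaches from about 0.325 to 1 m from the base axis. Payload 5.1 kg.
Tool frame: the origin (TCP) lies midway between the tips of the shut fingers; the grasp point (between the pads) lies 19 mm behind it (robot.tcp_to_grasp is the distance from the TCP to the grasp point, in m); z points along the fingers, y is the line along which they close (so a half turn about z gives the same grasp; the last joint's range is limited). The gripper opens to 85 mm and grips with 20 to 120 N. Pads are 22 mm wide; open, the fingers measure 114 mm over their backs; the gripper's body (76 mm by 85 mm) begins 54 mm behind the grasp point. The pads swing forward as they close: fully open they stand 13 mm farther back than shut.
Start: joints at [-1.268, 0.124, 1.65, -0, 1.367, -0.083], TCP at [0.245, -0.602, 0.231] pointing down, gripper open.
Joint ranges: [-2.61, 2.61], [-1.02, 2.33], [0.03, 2.71], [-1.35, 4.49], [0.32, 2.68], [-2.91, 2.91]. Speed limits (rad/s): [2.57, 2.57, 3.14, 3.14, 3.14, 3.14].

## Interface

Orientations are given as a rotation vector (axis times angle).
In Python, from rig import robot gives the robot as it stands. The module is installed in compiled form; this text tells all that it offers.
- The arm moves only by the tool carry_out, never from a script. Its argument "motion" is text: rows parted by semicolons, each of 7 numbers parted by spaces: the shift along the world's x, y, z in cm, then the turn, a rotation vector about the world's x, y, z in rad, then the gripper command: -1 is fully open, 1 is shut, values between are in proportion. A call has 1 to 5 rows; each row shifts and turns the commanded pose from where the row before left it; what a row does not reach is not made up. A row lasts 1/10 s, in which the tool goes at most 50 mm and 8.59 degrees, less where a joint would pass 70% of its speed; a pose out of reach is approached as far as the arm can. A call with a gripper value outside its range is refused whole. The fingers move at their own pace and stop on an object; the grip force is fixed at half the most. Time passes only in rows, so rows that do not move let the fingers close. It gives the time, the measured TCP pose, the force, the opening and the grip force at its end, in the units of the state.
- robot.read_state(): the state, without advancing time (a new reading comes with each control period).
- robot.capture(name): name is "scene" or "top" or "wrist"; returns a dict with "pixels" (384x512x3 uint8, blue, green, red), "vfov" (degrees; the focal length in pixels is half the picture's height over the tangent of half this angle, whatever the lens; pixels are square), "cx", "cy" (the principal point, pixels), "dist_coeffs" ([k1, k2, p1, p2, k3] as OpenCV has them; the pictures are not rectified), "rvec" (rotation vector, rad) and "tvec" (3), from world to camera coordinates, as OpenCV has them; the wrist camera has in their place "tool_from_camera" (4x4, takes a point from camera to tool coordinates, whose origin is the TCP and whose axes are the flange's). Camera axes: x right, y down, z forward; pixel columns grow to the right and rows downward; lengths in m; the calibration is good to about 2 mm. A picture is of the moment at which its call begins: read the wrist's pose just before it. There is no depth.
- robot.close_job(): hands the job in; it is judged then, once.
The state is a dict: "time_s": time; "qpos": joint angles; "dq": joint speeds; "tau": joint torques, N m; "eef_pos": TCP position; "ee_rot": TCP orientation; "force": force on the tool from outside, world axes, zero at the start; "moment": the same for the moment, N m; "gripper_width": opening from 0.0 (shut) to 1.0 (fully open); "finger_force": force on a finger pad.
Only numpy, scipy, OpenCV 4.12 (cv2) and the standard library are available. Lean on these libraries where they do the work, as an engineer would, in place of code of your own. Each camera call takes 0.05 s, during which the arm holds its last target. There are 200 camera calls.

## Working session

There is one attempt and no reset: what is moved stays moved. The work goes in short steps, Python scripts to look and compute and a tool call to move; the robot and the scene stay as the last step left them, time stands still between calls to the robot, and variables do not carry over. Pictures are saved under pics/ and viewed, at most 10 in all, crops included, and the job is handed in when it is done.

Besides the shell and the picture viewer there is one more tool, called as name(argument=value, ...) on one line, values as JSON. carry_out: Moves the arm, as the interface text tells. Its arguments: {"type":"object","properties":{"motion":{"type":"string"}},"required":["motion"]}

```bash
mkdir -p pics
cat > h.py <<'E'
import numpy as np, cv2
from rig import robot
from scipy.spatial.transform import Rotation as R
def cap(n,save=None):
    s=robot.read_state(); c=robot.capture(n)
    px=np.asarray(c['pixels'],np.uint8); h,w=px.shape[:2]
    f=h/2/np.tan(np.radians(c['vfov'])/2)
    K=np.array([[f,0,c['cx']],[0,f,c['cy']],[0,0,1.]])
    if n=='wrist':
        T=np.eye(4);T[:3,:3]=R.from_rotvec(s['ee_rot']).as_matrix();T[:3,3]=s['eef_pos']
        W=T@np.array(c['tool_from_camera'])
    else:
        E=np.eye(4);E[:3,:3]=cv2.Rodrigues(np.array(c['rvec'],float))[0];E[:3,3]=np.ravel(c['tvec']);W=np.linalg.inv(E)
    if save: cv2.imwrite('pics/'+save,px)
    return dict(px=px,K=K,d=np.array(c['dist_coeffs'],float),W=W)
def ray(c,u,v):
    p=cv2.undistortPoints(np.array([[[u,v]]],float),c['K'],c['d'])[0,0]
    d=c['W'][:3,:3]@np.r_[p,1]; return c['W'][:3,3],d/np.linalg.norm(d)
def plane(c,u,v,z):
    o,d=ray(c,u,v); return o+d*(z-o[2])/d[2]
def pplane(c,u,v,p,n):
    o,d=ray(c,u,v); return o+d*(n@(p-o))/(n@d)
def tri(*rs):
    A=0;b=0
    for o,d in rs:
        P=np.eye(3)-np.outer(d,d);A=A+P;b=b+P@o
    x=np.linalg.solve(A,b); return x,[np.linalg.norm(np.cross(x-o,d)) for o,d in rs]
def proj(c,X):
    E=np.linalg.inv(c['W']); return cv2.projectPoints(np.array(X,float).reshape(-1,1,3),cv2.Rodrigues(E[:3,:3])[0],E[:3,3],c['K'],c['d'])[0][:,0]
E
python3 - <<'E'
from h import *
a=cap('scene','s.png');b=cap('top','t.png')
for c in(a,b): print(c['W'].round(3).tolist(),c['K'][0,0],c['d'])
for n in 'st':
    i=cv2.imread(f'pics/{n}.png'); cv2.imwrite(f'pics/{n}2.png',cv2.resize(i,(800,600),interpolation=cv2.INTER_CUBIC))
s=robot.read_state();print(s['eef_pos'],s['ee_rot'],robot.tcp_to_grasp)
E
```

```text
[[-0.545, -0.413, 0.729, -0.097], [-0.838, 0.264, -0.477, 0.617], [0.004, -0.871, -0.49, 0.537], [0.0, 0.0, 0.0, 1.0]] 354.02640374456655 [-0.05991706  0.          0.          0.          0.        ]
[[0.027, -0.991, 0.131, 0.401], [-1.0, -0.028, -0.011, 0.19], [0.015, -0.13, -0.991, 1.218], [0.0, 0.0, 0.0, 1.0]] 389.14183751766063 [0.014157 0.       0.       0.       0.      ]
[ 0.24439278 -0.60169337  0.2301723 ] [-3.0814535e+00 -6.0193345e-01  3.9626070e-04] 0.0187
```

View pics/s2.png

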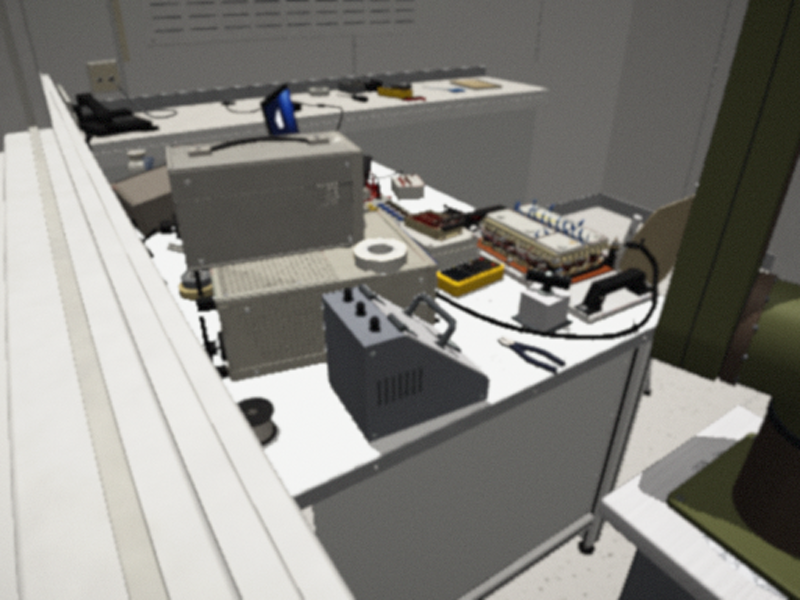

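View pics/t2.png

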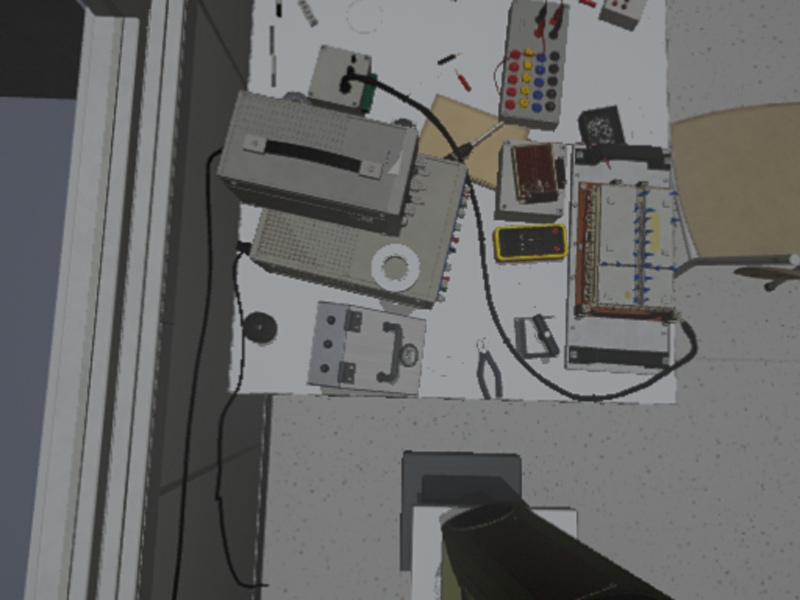

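Scene picture: load unit at (400,360), bow handle (432,318), key stand (545,310), cutters (530,352). Top picture: latch (408,355), handle (392,352), stand with key (537,337), hinges (352,322)/(346,373), spool (260,327). I'll make one enlarged composite.

Run:
```python
import cv2,numpy as np
t=cv2.imread('pics/t.png');s=cv2.imread('pics/s.png')
a=cv2.resize(t[188:258,194:274],(480,420),interpolation=cv2.INTER_CUBIC)   # x6
b=cv2.resize(t[190:240,322:372],(300,300),interpolation=cv2.INTER_CUBIC)   # x6
c=cv2.resize(s[175:245,210:290],(320,280),interpolation=cv2.INTER_CUBIC)   # x4
out=np.zeros((600,800,3),np.uint8)
out[:420,:480]=a; out[:300,490:790]=b
out[310:590,490-10:800]=c[:,:320]
cv2.imwrite('pics/z1.png',out)
from h import *
T=cap('top')
for n,u,v,z in [('latch',408,355,.08),('handle',392,352,.15),('stand',533,337,.06),('key',545,335,.087),('hinge1',352,322,.19),('hinge2',346,373,.19),('cutters',488,372,0),('spool',260,327,.04),('meter',531,242,.04),('front r',426,318,.05),('frontl',418,396,.05)]:
    print(n,plane(T,u*.64,v*.64,z).round(3))
```

```text
latch [0.437 0.178 0.08 ]
handle [0.44  0.206 0.15 ]
stand [ 0.479 -0.06   0.06 ]
key [ 0.481 -0.077  0.087]
hinge1 [0.487 0.275 0.19 ]
hinge2 [0.401 0.282 0.19 ]
cutters [0.411 0.017 0.   ]
spool [0.485 0.464 0.04 ]
meter [ 0.668 -0.061  0.04 ]
front r [0.51  0.144 0.05 ]
frontl [0.361 0.156 0.05 ]
```

View pics/z1.png

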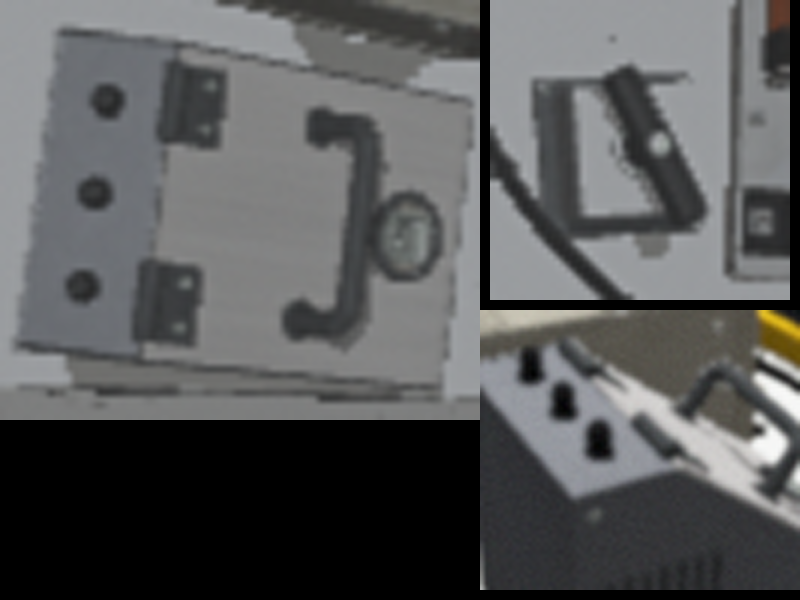

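Composite: key bar centre at (654,148) in the crop, bar tilted about 23°; latch (406,236); handle bar (366,125)–(351,325). Moving over the key.

carry_out(motion="2 4.4 0.6 0 0 0 -1;2 4.4 0.6 0 0 0 -1;2 4.4 0.6 0 0 0 -1;2 4.4 0.6 0 0 0 -1;2 4.4 0 0 0 0 -1")

```text
time_s: 0.65
eef_pos: [0.3452, -0.3807, 0.2561]
ee_rot: [3.082, 0.601, 0.001]
force: [1.2, -0.5, -0.9]
gripper_width: 0.997
finger_force: 0.0
```

carry_out(motion="2 4.5 0 0 0 0 -1;2 4.5 0 0 0 0 -1;2 4.5 0 0 0 0 -1;2 4.5 0 0 0 0 -1;2 4.5 0 0 0 0 -1")

```text
time_s: 1.15
eef_pos: [0.4448, -0.1552, 0.2552]
ee_rot: [3.083, 0.602, 0.0]
force: [0.9, -0.4, 0.2]
gripper_width: 1.001
finger_force: 0.0
```

Run:
```python
from h import *
s=robot.read_state();print(s['eef_pos'],s['ee_rot'],s['qpos'],s['time_s'])
w=cap('wrist','w1.png');print(w['W'].round(3).tolist(),w['K'],w['d'])
t=cap('top')
L=plane(t,261.7,227.3,.08)
for z in (.07,.08,.09,.1): print(z,plane(t,261.7,227.3,z),'handle',plane(t,194+366/6,188+130/6,z+.07),plane(t,194+350/6,188+320/6,z+.07),)
print('key',plane(t,349.3,214.7,.098),plane(t,322+135/6,190+72/6,.09),plane(t,322+200/6,190+222/6,.09))
print(proj(w,[[.478,-.068,.098],[.437,.178,.08]]))
```

```text
[ 0.44478043 -0.15523536  0.25523792] [3.08318484e+00 6.01769025e-01 4.80015854e-04] [-4.49821902e-01 -3.00416494e-01  2.00632759e+00 -1.55687005e-06
  1.43529866e+00  7.35465648e-01] 1.15
[[0.377, -0.89, -0.257, 0.512], [-0.926, -0.362, -0.104, -0.127], [-0.001, 0.277, -0.961, 0.397], [0.0, 0.0, 0.0, 1.0]] [[327.11704947   0.         257.36795723]
 [  0.         327.11704947 193.11242159]
 [  0.           0.           1.        ]] [-0.08652942  0.          0.          0.          0.        ]
0.07 [0.4374175  0.17569611 0.07      ] handle [0.48335302 0.19643433 0.14      ] [0.39619538 0.20121644 0.14      ]
0.08 [0.4370997  0.17581845 0.08      ] handle [0.48258845 0.19637224 0.15      ] [0.39623934 0.20110999 0.15      ]
0.09 [0.4367819 0.1759408 0.09     ] handle [0.48182388 0.19631015 0.16      ] [0.3962833  0.20100353 0.16      ]
0.1 [0.4364641  0.17606314 0.1       ] handle [0.48105932 0.19624806 0.17      ] [0.39632727 0.20089708 0.17      ]
key [ 0.47960766 -0.075643    0.098     ] [ 0.51683925 -0.0636193   0.09      ] [ 0.44506237 -0.0949127   0.09      ]
[[182.01160553 109.7671649 ]
 [-50.59692322  62.19506052]]
```

View pics/w1.png

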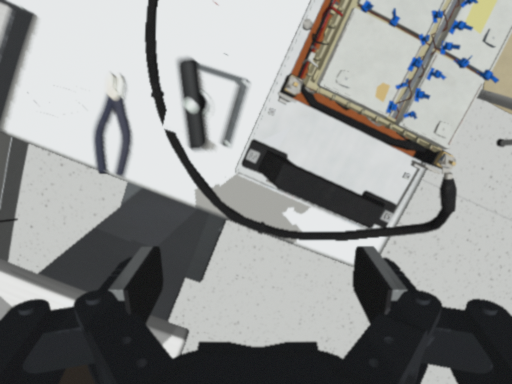

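Wrist picture: key bar at (192,103), ends about (186,62) and (199,146); cutters at (112,125); cable passes at (168,130).

```bash
cat >> h.py <<'E'
def keybar(w,box,z=.098,thr=60):
    x0,y0,x1,y1=box; g=cv2.cvtColor(w['px'],cv2.COLOR_BGR2GRAY)[y0:y1,x0:x1]
    n,l,st,ce=cv2.connectedComponentsWithStats((g<thr).astype(np.uint8))
    k=1+np.argmax(st[1:,4]); ys,xs=np.where(l==k)
    P=np.array([plane(w,x+x0,y+y0,z) for x,y in zip(xs,ys)])[:,:2].astype(np.float32)
    r=cv2.minAreaRect(P*1000); print('rect mm',r,'px',st[k])
    c=cv2.boxPoints(r)/1000; e=[c[1]-c[0],c[2]-c[1]]; a=max(e,key=np.linalg.norm)
    print('centre',np.array(r[0])/1000,'bar yaw deg',np.degrees(np.arctan2(a[1],a[0]))%180)
E
python3 - <<'E'
from h import *
w=cap('wrist'); keybar(w,(172,52,212,158))
s=robot.read_state();M=R.from_rotvec(s['ee_rot']).as_matrix();print('tool y yaw',np.degrees(np.arctan2(M[1,1],M[0,1])),M[:,2])
E
```

```text
rect mm ((485.5073547363281, -80.11758422851562), (77.82666778564453, 18.936464309692383), 27.295717239379883) px [ 14  12  26  89 896]
centre [ 0.48550735 -0.08011758] bar yaw deg 27.295736
tool y yaw -67.56595643248195 [-3.34125036e-04  1.00327759e-04 -9.99999939e-01]
```

carry_out(motion="1.3 2.5 -1 0 0 0.03 -1;1.3 2.5 -2 0 0 0.03 -1;1.3 2.5 -3 0 0 0.025 -1;0 0 -3 0 0 0 -1;0 0 0 0 0 0 -1")

```text
time_s: 1.8
eef_pos: [0.4803, -0.082, 0.1602]
ee_rot: [-3.051, -0.731, 0.014]
force: [-1.4, 0.2, -0.5]
gripper_width: 1.0
finger_force: 0.0
```

Run:
```python
from h import *
w=cap('wrist','w2.png'); print(w['W'].round(3).tolist()); print(proj(w,[[.4855,-.08,.098],[.522,-.061,.098],[.449,-.099,.098]]))
```

```text
[[0.454, -0.853, -0.257, 0.546], [-0.891, -0.437, -0.123, -0.049], [-0.008, 0.285, -0.959, 0.301], [0.0, 0.0, 0.0, 1.0]]
[[259.88444792 204.13643916]
 [259.42461475 141.12298856]
 [260.28213576 260.46120269]]
```

View pics/w2.png

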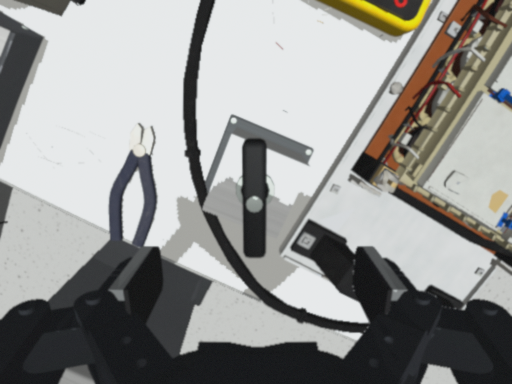

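Bar runs (255,140)–(255,256), centre disc (255,204); almost aligned.

Run:
```python
from h import *
w=cap('wrist'); keybar(w,(235,132,276,262))
print(plane(w,255,204,.098))
s=robot.read_state();M=R.from_rotvec(s['ee_rot']).as_matrix();print(s['eef_pos'],'tool y yaw',np.degrees(np.arctan2(M[1,1],M[0,1])),M[:,2])
```

```text
rect mm ((486.08966064453125, -75.90599822998047), (80.5757064819336, 16.423934936523438), 26.94560432434082) px [   5    8   26  117 2152]
centre [ 0.48608966 -0.075906  ] bar yaw deg 26.945614
[ 0.48502555 -0.07827353  0.098     ]
[ 0.48308307 -0.08326932  0.16516923] tool y yaw -63.11816552864259 [-1.43180318e-03  9.15226977e-05 -9.99998971e-01]
```

carry_out(motion="0.3 0.7 -1.3 0 0 0 -1;0 0 -3 0 0 0 -1;0 0 -3 0 0 0 -1;0 0 -2 0 0 0 -1;0 0 0 0 0 0 -1")

```text
time_s: 2.4
eef_pos: [0.4849, -0.0751, 0.07]
ee_rot: [-3.053, -0.731, 0.006]
force: [-0.3, 0.4, -0.2]
gripper_width: 1.0
finger_force: 0.0
```

carry_out(motion="0 0 0 0 0 0 1;0 0 0 0 0 0 1;0 0 0 0 0 0 1;0 0 0 0 0 0 1;0 0 0 0 0 0 1")

```text
time_s: 2.9
eef_pos: [0.4873, -0.0754, 0.0734]
ee_rot: [3.054, 0.732, 0.003]
force: [2.2, -1.0, -1.0]
gripper_width: 0.172
finger_force: 59.3
```

carry_out(motion="0 0 0 0 0 0 1;0 0 0 0 0 0 1;0 0 0 0 0 0 1")

```text
time_s: 3.2
eef_pos: [0.4873, -0.0754, 0.0733]
ee_rot: [3.054, 0.733, 0.002]
force: [0.1, -0.2, 4.9]
gripper_width: 0.172
finger_force: 60.2
```

Run:
```python
from h import *
s=robot.read_state();M=R.from_rotvec(s['ee_rot']).as_matrix();print(s,M.round(4).tolist(),'tool y yaw',np.degrees(np.arctan2(M[1,1],M[0,1])))
w=cap('wrist','w3.png'); print(proj(w,[[.486,-.076,.098]]))
# model check: orientation Rz(q1)Ry(q2+q3)Rz(q4)Ry(q5)Rz(q6)*C
q=s['qpos'];A=R.from_euler('ZYZYZ' if 0 else 'Z',q[0])*R.from_euler('Y',q[1]+q[2])*R.from_euler('Z',q[3])*R.from_euler('Y',q[4])*R.from_euler('Z',q[5])
print((A.inv()*R.from_matrix(M)).as_rotvec())
```

```text
{'time_s': 3.2, 'qpos': array([-2.62461114e-01, -6.95415640e-02,  2.12981437e+00, -6.90936069e-07,
        1.07976647e+00,  8.37527860e-01]), 'dq': array([ 0.00023027,  0.00130377, -0.00045316, -0.0006506 ,  0.00142059,
       -0.00053535]), 'tau': array([-5.92618366e-02, -2.63149220e+01, -2.96283138e+01, -6.27298534e-03,
       -1.96700706e-01, -5.10581711e-03]), 'eef_pos': array([ 0.48728784, -0.07541356,  0.07332802]), 'ee_rot': array([3.05422566e+00, 7.32558267e-01, 2.14287566e-03]), 'force': array([ 0.13135546, -0.15528935,  4.86884355]), 'moment': array([0.04065485, 0.131762  , 0.01513738]), 'finger_force': 60.20794942975044, 'gripper_width': 0.17232895492857467} [[0.8912, 0.4536, 0.0015], [0.4536, -0.8912, -0.0004], [0.0012, 0.001, -1.0]] tool y yaw -63.024741419853235
[[258.75302399 287.28795956]]
[-1.50289880e-16  4.09985494e-16  1.57079633e+00]
```

carry_out(motion="0 0 2 0 0 0 1;0 0 4 0 0 0 1;0 0 4 0 0 0 1;0 0 4 0 0 0 1;0 0 0 0 0 0 1")

```text
time_s: 3.75
eef_pos: [0.4896, -0.076, 0.2187]
ee_rot: [3.05, 0.732, 0.015]
force: [0.8, -0.1, -1.4]
gripper_width: 0.171
finger_force: 59.9
```

Run:
```python
from h import *
s=robot.read_state();print(s['eef_pos'],s['force'],s['qpos'])
C=R.from_rotvec([0,0,np.pi/2])
psi=np.radians(87); u=np.array([np.cos(psi)*np.cos(.698),np.sin(psi)*np.cos(.698),np.sin(.698)]);n=np.array([-np.cos(psi)*np.sin(.698),-np.sin(psi)*np.sin(.698),np.cos(.698)]); yy=np.cross(n,u)
for q1 in(-.3,0,.2):
  for q23 in(1.7,2.0):
    for k in range(4):
      row=[]
      for d in (0,100):
        a=np.radians(90*k+d); Y=np.cos(a)*u+np.sin(a)*yy   # tool y dir; CCW about n
        Z=-n; X=np.cross(Y,Z); Rd=R.from_matrix(np.c_[X,Y,Z])
        B=R.from_euler('Y',-q23)*R.from_euler('Z',-q1)*Rd*C.inv()
        e=B.as_euler('ZYZ'); row.append(e.round(2))
      print(q1,q23,'toolY at',90*k,row)
```

```text
[ 0.48960426 -0.07599329  0.21865255] [ 0.83015001 -0.14872877 -1.4275079 ] [-2.62389888e-01 -2.25270062e-01  2.00735047e+00  2.19189444e-05
  1.34849005e+00  8.37549108e-01]
-0.3 1.7 toolY at 0 [array([ 0.67,  1.63, -1.84]), array([0.67, 1.63, 2.69])]
-0.3 1.7 toolY at 90 [array([0.67, 1.63, 2.87]), array([0.67, 1.63, 1.12])]
-0.3 1.7 toolY at 180 [array([0.67, 1.63, 1.3 ]), array([ 0.67,  1.63, -0.45])]
-0.3 1.7 toolY at 270 [array([ 0.67,  1.63, -0.27]), array([ 0.67,  1.63, -2.02])]
-0.3 2.0 toolY at 0 [array([ 0.69,  1.39, -2.03]), array([0.69, 1.39, 2.51])]
-0.3 2.0 toolY at 90 [array([0.69, 1.39, 2.68]), array([0.69, 1.39, 0.93])]
-0.3 2.0 toolY at 180 [array([0.69, 1.39, 1.11]), array([ 0.69,  1.39, -0.64])]
-0.3 2.0 toolY at 270 [array([ 0.69,  1.39, -0.46]), array([ 0.69,  1.39, -2.21])]
0 1.7 toolY at 0 [array([ 0.7 ,  1.44, -1.61]), array([0.7 , 1.44, 2.92])]
0 1.7 toolY at 90 [array([0.7 , 1.44, 3.1 ]), array([0.7 , 1.44, 1.35])]
0 1.7 toolY at 180 [array([0.7 , 1.44, 1.53]), array([ 0.7 ,  1.44, -0.22])]
0 1.7 toolY at 270 [array([ 0.7 ,  1.44, -0.04]), array([ 0.7 ,  1
[... 244 characters left out ...]
 toolY at 270 [array([ 0.75,  1.21, -0.25]), array([ 0.75,  1.21, -1.99])]
0.2 1.7 toolY at 0 [array([ 0.7 ,  1.31, -1.46]), array([0.7 , 1.31, 3.08])]
0.2 1.7 toolY at 90 [array([ 0.7 ,  1.31, -3.03]), array([0.7 , 1.31, 1.51])]
0.2 1.7 toolY at 180 [array([0.7 , 1.31, 1.68]), array([ 0.7 ,  1.31, -0.06])]
0.2 1.7 toolY at 270 [array([0.7 , 1.31, 0.11]), array([ 0.7 ,  1.31, -1.63])]
0.2 2.0 toolY at 0 [array([ 0.78,  1.09, -1.68]), array([0.78, 1.09, 2.86])]
0.2 2.0 toolY at 90 [array([0.78, 1.09, 3.04]), array([0.78, 1.09, 1.29])]
0.2 2.0 toolY at 180 [array([0.78, 1.09, 1.46]), array([ 0.78,  1.09, -0.28])]
0.2 2.0 toolY at 270 [array([ 0.78,  1.09, -0.11]), array([ 0.78,  1.09, -1.85])]
```

Run:
```python
from h import *
t=cap('top');s=cap('scene')
for a,b in (((271.5,190.5),(255,208.8)),((288,205.5),(252.3,242.2))): print(tri(ray(s,*a),ray(t,*b)))
psi=np.radians(87); u=np.array([np.cos(psi)*np.cos(.698),np.sin(psi)*np.cos(.698),np.sin(.698)]);n=np.array([-np.cos(psi)*np.sin(.698),-np.sin(psi)*np.sin(.698),np.cos(.698)]); yy=np.cross(n,u)
print('u',u,'n',n,'yy',yy)
st=robot.read_state();Rc=R.from_rotvec(st['ee_rot'])
Rd=R.from_matrix(np.c_[np.cross(-u,-n),-u,-n]);print('rot',(Rd*Rc.inv()).as_rotvec(), 'now',st['eef_pos'])
```

```text
(array([0.48426411, 0.19375255, 0.13084484]), [np.float64(0.003572934928664454), np.float64(0.0035729349286644303)])
(array([0.39636649, 0.20430415, 0.13865152]), [np.float64(0.00396831077912342), np.float64(0.003968310779123398)])
u [0.0400961  0.76507914 0.64268672] n [-0.03363562 -0.64180594  0.76612909] yy [-9.98629535e-01  5.23359562e-02 -6.93889390e-18]
rot [ 0.69070954  0.14722146 -0.50136023] now [ 0.4865782  -0.0752041   0.21245546]
```

carry_out(motion="-0.9 2.7 0 0.115 0.0245 -0.0835 1;-0.9 2.7 0 0.115 0.0245 -0.0835 1;-0.9 2.7 0 0.115 0.0245 -0.0835 1;-0.9 2.7 0 0.115 0.0245 -0.0835 1;-0.9 2.7 -1.5 0.115 0.0245 -0.0835 1")

```text
time_s: 4.35
eef_pos: [0.4416, 0.0605, 0.1968]
ee_rot: [-2.554, -0.047, -0.02]
force: [0.8, 0.5, -1.6]
gripper_width: 0.174
finger_force: 59.8
```

carry_out(motion="-0.9 2.5 -1.7 0.115 0.0245 -0.0835 1;0 0 0 0 0 0 1;0 0 0 0 0 0 1")

```text
time_s: 4.65
eef_pos: [0.4313, 0.0847, 0.1781]
ee_rot: [-2.444, 0.064, -0.018]
force: [0.5, 0.8, -0.7]
gripper_width: 0.173
finger_force: 59.9
```

Run:
```python
from h import *
st=robot.read_state();M=R.from_rotvec(st['ee_rot']).as_matrix();print(st['eef_pos'],M.round(3).tolist(),st['qpos'],st['force'],st['gripper_width'])
w=cap('wrist','w4.png');print(w['W'].round(3).tolist(),proj(w,[[.438,.175,.073],[.440,.199,.135]]))
p=cv2.resize(w['px'],(768,576),interpolation=cv2.INTER_CUBIC);cv2.imwrite('pics/w4b.png',p)
```

```text
[0.43131147 0.08467796 0.17814336] [[0.999, -0.041, 0.03], [-0.051, -0.766, 0.641], [-0.004, -0.642, -0.767]] [-0.337967   -0.27489406  2.22997925  0.6671113   1.45409158  1.11213918] [ 0.49365351  0.80691939 -0.71273879] 0.1730049532144043
[[-0.041, -0.967, -0.25, 0.499], [-0.765, -0.13, 0.631, -0.009], [-0.642, 0.217, -0.735, 0.286], [0.0, 0.0, 0.0, 1.0]] [[255.81153852 180.40244389]
 [181.78097494 189.57026437]]
```

View pics/w4b.png

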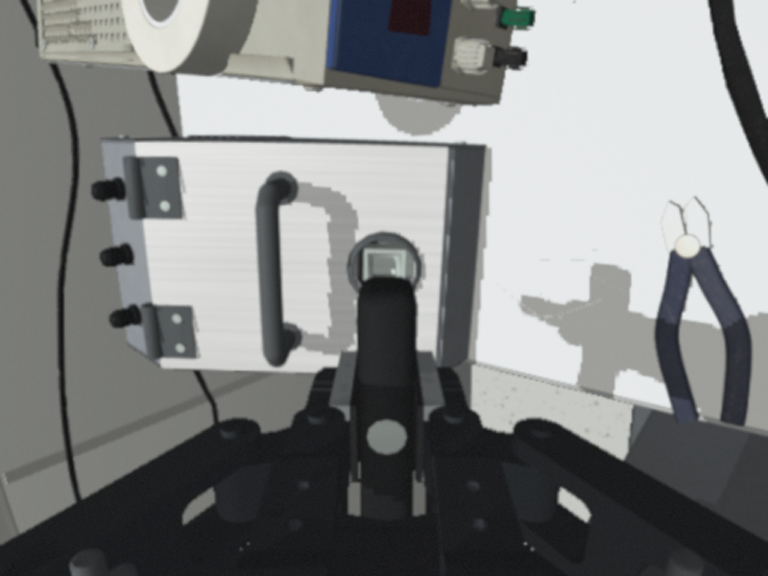

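Wrist picture: latch ring centre about (385,267) of 768-wide, socket square visible above the key bar end; handle bar from (268,195) to (277,355). Zooming on the latch and fitting.

Run:
```python
from h import *
w=cap('wrist');t=cap('top')
p=w['px'][140:210,215:295]
a=cv2.resize(p,(480,420),interpolation=cv2.INTER_CUBIC)
b=cv2.resize(t['px'][212:242,247:277],(310,310),interpolation=cv2.INTER_CUBIC)
o=np.zeros((420,800,3),np.uint8);o[:,:480]=a;o[:310,490:800]=b
cv2.imwrite('pics/z2.png',o)
print(tri(ray(w,256.7,178),ray(t,261.7,227.3)))
n=np.array([-.034,-.642,.766])
for z in(.125,.135,.145):
  H=np.array([.44,.199,z]); P=[pplane(w,x/1.5,y/1.5,H,n) for x,y in((268,205),(276,345))]
  d=P[0]-P[1];print(P,np.degrees(np.arctan2(d[1],d[0])))
```

```text
(array([0.43920948, 0.17633739, 0.07071616]), [np.float64(0.0019211546304765564), np.float64(0.0019211546304764718)])
[array([0.48246912, 0.20405741, 0.13112377]), array([0.40383792, 0.20863211, 0.13146776])] -3.329670454462492
[array([0.48299428, 0.19769331, 0.1358132 ]), array([0.40670876, 0.20213155, 0.13614693])] -3.329670454462521
[array([0.48351944, 0.19132922, 0.14050264]), array([0.40957959, 0.19563098, 0.14082611])] -3.329670454462509
```

View pics/z2.png

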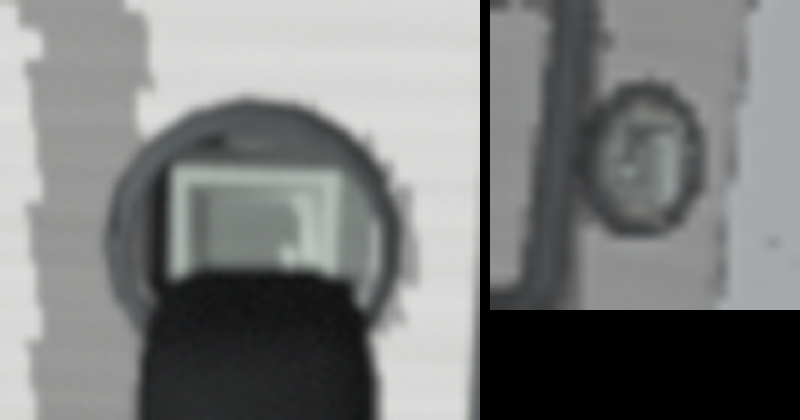

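```bash
cat >> h.py <<'E'
psi=np.radians(86.8); u=np.array([np.cos(psi)*np.cos(.698),np.sin(psi)*np.cos(.698),np.sin(.698)]);n=np.array([-np.cos(psi)*np.sin(.698),-np.sin(psi)*np.sin(.698),np.cos(.698)]); yy=np.cross(n,u)
E
python3 - <<'E'
from h import *
st=robot.read_state();Rt=R.from_rotvec(st['ee_rot']);T=st['eef_pos'];M=Rt.as_matrix()
w=cap('wrist');t=cap('top')
L,e=tri(ray(w,257.3,181),ray(t,262,227.3));print('L',L,e)
# key top disc
g=cv2.cvtColor(w['px'],cv2.COLOR_BGR2GRAY)[270:312,240:278];m=(g>90).astype(np.uint8)
nn,l,s,c=cv2.connectedComponentsWithStats(m);print(s,c+[240,270])
k=1+np.argmax(s[1:,4]); d=c[k]+[240,270]
P=pplane(w,*d,T-M[:,2]*.0247,M[:,2]); print('key in tool',Rt.inv().apply(P-T))
off=Rt.inv().apply(P-T)[:2]
# error vec: key axis to latch in panel axes
A=T+M[:,0]*off[0]+M[:,1]*off[1]
dl=L-A; print('latch-key: u',dl@u,'yy',dl@yy,'n',dl@n,'tip to mouth', -(dl@n)-(.077-.0137))
print('u',u,'yy',yy,'n',n)
E
```

```text
L [0.4386525  0.17531928 0.0727711 ] [np.float64(0.001380544708097894), np.float64(0.0013805447080977907)]
[[   0    0   38   42 1132]
 [   5   10   26   23  464]] [[258.93374558 290.35424028]
 [257.44181034 290.85560345]]
key in tool [-0.00331264 -0.00040061 -0.0247    ]
latch-key: u -0.00043896024932704237 yy -0.0029132420394436674 n -0.14217614075815366 tip to mouth 0.07887614075815366
u [0.04276648 0.76493452 0.64268672] yy [-0.99844076  0.0558215   0.        ] n [-0.03587574 -0.64168462  0.76612909]
```

carry_out(motion="0.37 1.05 -1.25 0 0 0 1;0.06 1.05 -1.25 0 0 0 1;0.06 1.05 -1.25 0 0 0 1;0.06 1.05 -1.25 0 0 0 1;0 0 0 0 0 0 1")

```text
time_s: 5.4
eef_pos: [0.4374, 0.1275, 0.1295]
ee_rot: [-2.443, 0.061, -0.019]
force: [-0.5, -0.2, -1.9]
gripper_width: 0.174
finger_force: 59.8
```

Run:
```python
from h import *
st=robot.read_state();Rt=R.from_rotvec(st['ee_rot']);T=st['eef_pos'];M=Rt.as_matrix();print(T,st['force'],st['moment'])
w=cap('wrist','w5.png');L=np.array([.4387,.1753,.0728]);print(proj(w,[L]))
A=T+M[:,0]*-.0033;dl=L-A;print(dl@u,dl@yy,-(dl@n)-.0633)
p=w['px'][130:250,190:330];s=cap('scene','s5.png')['px'][150:260,200:330]
o=np.zeros((480,800,3),np.uint8);o[:,:560]=cv2.resize(p,(560,480),interpolation=cv2.INTER_CUBIC)
o[:203,560:800]=cv2.resize(s,(240,203),interpolation=cv2.INTER_CUBIC)
cv2.imwrite('pics/z5.png',o)
```

```text
[0.43738164 0.12746795 0.12948783] [-0.5268647  -0.16154587 -1.85374678] [-0.5474137   0.01815256  0.0224291 ]
[[257.78497531 207.664277  ]]
0.00022384797410977906 -0.0019461788840784509 0.010889263779448058
```

View pics/z5.png

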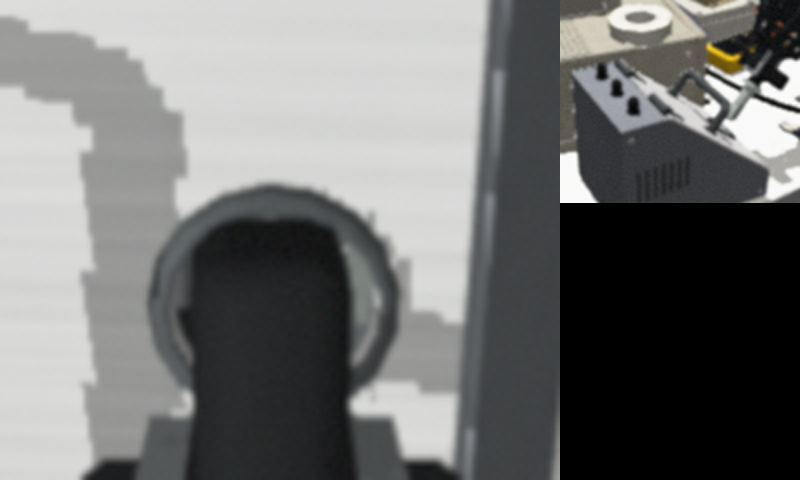

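Ring centre at crop (274,308), i.e. full-picture (258.5,207), against the prediction (257.8,207.7): estimate holds within 1 mm. Inserting.

carry_out(motion="0.22 0.23 -0.33 0 0 0 1;0.01 0.26 -0.31 0 0 0 1;0.01 0.26 -0.31 0 0 0 1;0.01 0.2 -0.23 0 0 0 1;0 0 0 0 0 0 1")

```text
time_s: 6.0
eef_pos: [0.4402, 0.1365, 0.1181]
ee_rot: [-2.443, 0.063, -0.021]
force: [-0.6, -0.2, -2.1]
gripper_width: 0.172
finger_force: 59.9
```

carry_out(motion="0.01 0.2 -0.23 0 0 0 1;0.01 0.2 -0.23 0 0 0 1;0 0 0 0 0 0 1")

```text
time_s: 6.3
eef_pos: [0.4404, 0.1405, 0.1135]
ee_rot: [-2.443, 0.063, -0.022]
force: [0.6, -0.6, -2.4]
gripper_width: 0.171
finger_force: 59.9
```

Run:
```python
from h import *
st=robot.read_state();Rt=R.from_rotvec(st['ee_rot']);T=st['eef_pos'];M=Rt.as_matrix();print(T,st['force'],st['moment'])
L=np.array([.439,.1753,.0728]);A=T+M[:,0]*-.0033;dl=L-A;print(dl@u,dl@yy,-(dl@n)-.0633)
```

```text
[0.44043625 0.14050585 0.11352871] [ 0.59775794 -0.63441363 -2.41112077] [-0.55743515  0.05578371 -0.00658824]
0.00038724408324132146 7.631120933512799e-05 -0.009809062966292421
```

carry_out(motion="0.01 0.16 -0.19 0 0 0 1;0.01 0.16 -0.19 0 0 0 1;0 0 0 0 0 0 1")

```text
time_s: 6.6
eef_pos: [0.4407, 0.1437, 0.1098]
ee_rot: [-2.443, 0.063, -0.022]
force: [0.0, -0.5, -2.4]
gripper_width: 0.172
finger_force: 59.9
```

carry_out(motion="0 0.13 -0.15 0 0 0 1;0 0 0 0 0 0 1")

```text
time_s: 6.8
eef_pos: [0.4408, 0.1449, 0.1084]
ee_rot: [-2.443, 0.063, -0.022]
force: [-0.2, 0.2, -1.6]
gripper_width: 0.177
finger_force: 59.9
```

carry_out(motion="0 0.13 -0.15 0 0 0 1;0 0 0 0 0 0 1")

```text
time_s: 7.0
eef_pos: [0.4415, 0.1453, 0.1083]
ee_rot: [-2.445, 0.061, -0.023]
force: [-3.5, -7.7, 5.1]
gripper_width: 0.176
finger_force: 61.6
```

carry_out(motion="0 0.13 -0.15 0 0 0 1;0 0 0 0 0 0 1")

```text
time_s: 7.2
eef_pos: [0.4422, 0.1457, 0.1082]
ee_rot: [-2.446, 0.059, -0.024]
force: [-7.0, -15.7, 15.1]
gripper_width: 0.177
finger_force: 63.3
```

carry_out(motion="-0.05 -0.2 0.23 0 0 0 1;0 0 0 0 0 0 1")

```text
time_s: 7.4
eef_pos: [0.441, 0.1451, 0.1084]
ee_rot: [-2.443, 0.064, -0.025]
force: [0.5, -0.6, -2.0]
gripper_width: 0.172
finger_force: 60.0
```

carry_out(motion="-0.01 0.035 0.03 -0.005 -0.093 0.111 1;-0.01 0.035 0.03 -0.005 -0.093 0.111 1;-0.01 0.035 0.03 -0.005 -0.093 0.111 1;-0.01 0.035 0.03 -0.005 -0.093 0.111 1;0 0 0 0 0 0 1")

```text
time_s: 7.9
eef_pos: [0.4404, 0.1471, 0.1099]
ee_rot: [-2.378, -0.642, -0.279]
force: [-1.7, -1.8, 2.7]
gripper_width: 0.175
finger_force: 60.8
```

Run:
```python
from h import *
st=robot.read_state();M=R.from_rotvec(st['ee_rot']).as_matrix();print(st['eef_pos'],st['force'],st['moment'],st['moment']@n, -M[:,2]@n, np.degrees(np.arctan2(-M[:,1]@yy,-M[:,1]@u)))
```

```text
[0.44043646 0.14708449 0.1098986 ] [-1.73937166 -1.76559862  2.73230752] [-0.04105224  0.17154335  0.08556101] -0.04305316952530298 0.9999978926599219 33.3872202718945
```

carry_out(motion="-0.03 0.025 0.02 -0.005 -0.093 0.111 1;-0.03 0.025 0.02 -0.005 -0.093 0.111 1;-0.03 0.025 0.02 -0.005 -0.093 0.111 1;-0.04 0.025 0.02 -0.005 -0.093 0.111 1;0 0 0 0 0 0 1")

```text
time_s: 8.4
eef_pos: [0.4383, 0.1486, 0.1111]
ee_rot: [-2.14, -1.323, -0.521]
force: [-3.0, -2.2, 6.6]
gripper_width: 0.174
finger_force: 61.2
```

carry_out(motion="-0.05 0.01 0 -0.005 -0.093 0.111 1;-0.05 0.01 0 -0.005 -0.093 0.111 1;-0.05 0.01 0 -0.005 -0.093 0.111 1;-0.05 0 0 -0.005 -0.093 0.111 1;0 0 0 0 0 0 1")

```text
time_s: 8.9
eef_pos: [0.4355, 0.149, 0.1112]
ee_rot: [-1.731, -1.946, -0.739]
force: [-7.8, -3.0, 10.2]
gripper_width: 0.175
finger_force: 61.8
```

Run:
```python
from h import *
st=robot.read_state();M=R.from_rotvec(st['ee_rot']).as_matrix();print(st['eef_pos'],st['force'],st['moment'],st['moment']@n, -M[:,2]@n, np.degrees(np.arctan2(-M[:,1]@yy,-M[:,1]@u)),st['qpos'])
w=cap('wrist','w6.png')
```

```text
[0.43549248 0.14896396 0.11120572] [-7.7713646  -2.99644493 10.16141803] [0.56712587 1.27901978 1.0502827 ] -0.03642123972013731 0.9999815990966343 99.7727195571333 [-0.19179057 -0.18496355  2.28468674  0.73366364  1.26016765 -0.6210659 ]
```

carry_out(motion="0.05 0 -0.05 0.003 0.051 -0.061 1;0 0 0 0 0 0 1;-0.01 -0.26 0.31 0 0 0 1;-0.03 -0.5 0.61 0 0 0 1;-0.06 -1.2 1.4 0 0 0 1")

```text
time_s: 9.45
eef_pos: [0.4344, 0.1295, 0.1309]
ee_rot: [-1.802, -1.862, -0.708]
force: [-0.0, 0.0, -1.8]
gripper_width: 0.173
finger_force: 60.0
```

carry_out(motion="-0.1 -2 2.4 0 0 0 1;-0.1 -2 2.4 0 0 0 1;-0.1 -2 2.4 0 0 0 1;0 0 0 0 0 0 1;0 0 0 0 0 0 1")

```text
time_s: 9.95
eef_pos: [0.4332, 0.0685, 0.204]
ee_rot: [-1.804, -1.865, -0.712]
force: [-0.8, 0.5, -3.0]
gripper_width: 0.173
finger_force: 60.1
```

Run:
```python
from h import *
st=robot.read_state();Rt=R.from_rotvec(st['ee_rot']);T=st['eef_pos'];M=Rt.as_matrix();print(T,st['force'],st['moment'],st['gripper_width'])
w=cap('wrist','w7.png')
g=cv2.cvtColor(w['px'],cv2.COLOR_BGR2GRAY)[270:312,240:278];m=(g>90).astype(np.uint8)
nn,l,s,c=cv2.connectedComponentsWithStats(m);k=1+np.argmax(s[1:,4]); d=c[k]+[240,270]
print(s[k],'key in tool',Rt.inv().apply(pplane(w,*d,T-M[:,2]*.0247,M[:,2])-T))
L=np.array([.439,.1753,.0728]);q=proj(w,[L])[0];print(q)
x,y=q.astype(int);cr=w['px'][max(0,y-45):y+45,max(0,x-60):x+60];cv2.imwrite('pics/z7.png',cv2.resize(cr,None,fx=6,fy=6,interpolation=cv2.INTER_CUBIC))
# rotation to stand pose: tool y yaw -63.02, tool z down
a=np.radians(-63.02);Y=np.array([np.cos(a),np.sin(a),0]);Z=np.array([0,0,-1.]);Rd=R.from_matrix(np.c_[np.cross(Y,Z),Y,Z])
print('rot',(Rd*Rt.inv()).as_rotvec(),st['qpos'])
```

```text
[0.43318225 0.0684837  0.20396128] [-0.75004503  0.45914189 -2.96171063] [-0.56885405  0.0431799   0.01513288] 0.17332819153704304
[  4   9  27  24 501] key in tool [-0.00408431  0.00121634 -0.0247    ]
[255.80784377 176.84985488]
rot [-0.5966305  0.4275238 -1.0849332] [-0.37274174 -0.29555011  2.19975727  0.65697143  1.5090546  -0.54081724]
```

View pics/z7.png

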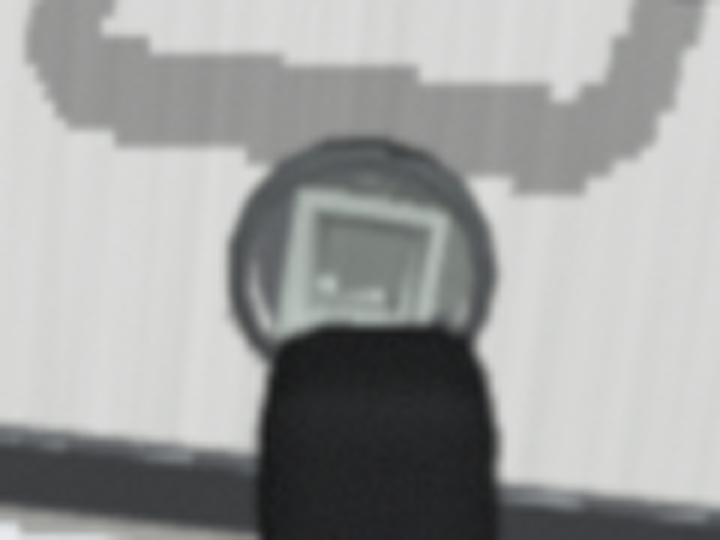

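Socket square now at about 8° in the picture, parallel with the panel's edge (7°): latch is at its quarter-turn stop. Taking the key back.

carry_out(motion="0.5 -1.4 0.5 -0.0597 0.0428 -0.1085 1;0.5 -1.4 0.5 -0.0597 0.0428 -0.1085 1;0.5 -1.4 0.1 -0.0597 0.0428 -0.1085 1;0.5 -1.4 0 -0.0597 0.0428 -0.1085 1;0.5 -1.4 0 -0.0597 0.0428 -0.1085 1")

```text
time_s: 10.5
eef_pos: [0.4573, -0.0008, 0.2133]
ee_rot: [-2.513, -1.401, -0.392]
force: [0.0, 0.0, -2.5]
gripper_width: 0.174
finger_force: 60.0
```

carry_out(motion="0.6 -1.5 0 -0.0597 0.0428 -0.1085 1;0.6 -1.5 0 -0.0597 0.0428 -0.1085 1;0.6 -1.5 0 -0.0597 0.0428 -0.1085 1;0.6 -1.5 0 -0.0597 0.0428 -0.1085 1;0.5 -1.4 0 -0.0597 0.0428 -0.1085 1")

```text
time_s: 11.0
eef_pos: [0.4864, -0.0745, 0.2132]
ee_rot: [-3.054, -0.73, 0.008]
force: [0.0, -0.4, -1.5]
gripper_width: 0.175
finger_force: 60.0
```

carry_out(motion="0 0 0 0 0 0 1;0 0 0 0 0 0 1")

```text
time_s: 11.2
eef_pos: [0.4865, -0.074, 0.2136]
ee_rot: [-3.049, -0.74, 0.004]
force: [-1.1, 0.2, -2.4]
gripper_width: 0.174
finger_force: 60.0
```

```bash
cat > st.py <<'E'
from h import *
st=robot.read_state();Rt=R.from_rotvec(st['ee_rot']);T=st['eef_pos'];print(T,(np.array([.4873,-.0754,.0733])-T)*100)
a=np.radians(-63.02);Y=np.array([np.cos(a),np.sin(a),0]);Z=np.array([0,0,-1.]);Rd=R.from_matrix(np.c_[np.cross(Y,Z),Y,Z])
print('rot',(Rd*Rt.inv()).as_rotvec(),st['force'])
E
python3 st.py
```

```text
[ 0.48646181 -0.07401187  0.21356882] [  0.08381859  -0.13881312 -14.02688247]
rot [-0.00340011 -0.0033257  -0.00547174] [-1.06546745  0.23525501 -2.42665999]
```

carry_out(motion="0.08 -0.14 -3 -0.003 -0.003 -0.005 1;0 0 -3 0 0 0 1;0 0 -2 0 0 0 1;0 0 -1.5 0 0 0 1;0 0 0 0 0 0 1")

```text
time_s: 11.7
eef_pos: [0.4857, -0.0761, 0.1176]
ee_rot: [-3.055, -0.73, 0.004]
force: [0.3, 0.3, -2.6]
gripper_width: 0.177
finger_force: 59.9
```

carry_out(motion="0 0 -1 0 0 0 1;0 0 -1 0 0 0 1;0 0 -1 0 0 0 1;0 0 -0.8 0 0 0 1;0 0 0 0 0 0 1")

```text
time_s: 12.2
eef_pos: [0.4871, -0.0767, 0.081]
ee_rot: [3.054, 0.728, -0.001]
force: [-0.5, 0.2, -1.5]
gripper_width: 0.173
finger_force: 59.9
```

```bash
python3 st.py
```

```text
[ 0.48709655 -0.07667058  0.08103166] [ 0.02034545  0.12705834 -0.7731659 ]
rot [ 1.92173836e-03 -1.03365053e-05  2.65787444e-03] [-0.48308023  0.20644907 -1.46026982]
```

carry_out(motion="0 0.12 -0.4 0 0 0 1;0 0 -0.2 0 0 0 1;0 0 0 0 0 0 1")

```text
time_s: 12.5
eef_pos: [0.4881, -0.0757, 0.0765]
ee_rot: [3.053, 0.728, 0.003]
force: [-0.5, 0.6, -2.6]
gripper_width: 0.175
finger_force: 59.9
```

carry_out(motion="0 0 -0.15 0 0 0 1;0 0 0 0 0 0 1")

```text
time_s: 12.7
eef_pos: [0.4881, -0.0758, 0.0752]
ee_rot: [3.053, 0.728, 0.003]
force: [-0.2, 0.5, -1.7]
gripper_width: 0.174
finger_force: 59.9
```

carry_out(motion="0 0 -0.15 0 0 0 1;0 0 0 0 0 0 1")

```text
time_s: 12.9
eef_pos: [0.488, -0.0757, 0.0735]
ee_rot: [3.053, 0.728, 0.003]
force: [0.3, 0.2, -2.4]
gripper_width: 0.17
finger_force: 59.9
```

carry_out(motion="0 0 -0.1 0 0 0 1;0 0 0 0 0 0 1")

```text
time_s: 13.1
eef_pos: [0.4881, -0.0758, 0.0733]
ee_rot: [3.053, 0.728, 0.002]
force: [-2.7, 0.8, 4.0]
gripper_width: 0.172
finger_force: 60.7
```

carry_out(motion="0 0 0 0 0 0 -1;0 0 0 0 0 0 -1;0 0 0 0 0 0 -1;0 0 0 0 0 0 -1;0 0 0 0 0 0 -1")

```text
time_s: 13.6
eef_pos: [0.4881, -0.0757, 0.0726]
ee_rot: [3.053, 0.728, 0.003]
force: [-0.6, 0.0, -0.6]
gripper_width: 0.992
finger_force: 0.0
```

carry_out(motion="0 0 1 0 0 0 -1;0 0 2 0 0 0 -1;0 0 3 0 0 0 -1;0 0 3 0 0 0 -1;0 0 0 0 0 0 -1")

```text
time_s: 14.1
eef_pos: [0.4913, -0.0765, 0.1688]
ee_rot: [3.048, 0.727, 0.017]
force: [0.5, -0.8, 0.8]
gripper_width: 0.999
finger_force: 0.0
```

Run:
```python
from h import *
w=cap('wrist','w8.png'); keybar(w,(225,132,286,262)); print(robot.read_state()['eef_pos'])
H=np.array([.439,.1753,.0728])+.06*u+.033*n; print('handle',H,'hinge',H+.085*u-.04*n)
st=robot.read_state();Rt=R.from_rotvec(st['ee_rot'])
Rd=R.from_matrix(np.c_[np.cross(-u,-n),-u,-n]);print((Rd*Rt.inv()).as_rotvec())
```

```text
rect mm ((489.4584655761719, -74.5224380493164), (76.6966323852539, 17.06035614013672), 26.609384536743164) px [  16   23   26  107 1985]
centre [ 0.48945847 -0.07452244] bar yaw deg 26.609392
[ 0.48997739 -0.07621249  0.16622683]
handle [0.44038209 0.20002048 0.13664346] hinge [0.44545227 0.2907073  0.16062667]
[ 0.69735585  0.15173304 -0.49988321]
```

carry_out(motion="-0.8 3.5 2 0 0 -0.11 0;-0.8 4 2 0 0 -0.11 0;-0.8 4 2 0 0 -0.11 0;-0.8 4 0.5 0 0 -0.11 0;-0.8 4 0 0 0 -0.085 0")

```text
time_s: 14.65
eef_pos: [0.4478, 0.1207, 0.2284]
ee_rot: [3.137, -0.096, 0.004]
force: [0.1, 0.1, 0.2]
gripper_width: 0.501
finger_force: 0.0
```

carry_out(motion="-0.6 4 0 0 0 0 0;-0.4 4 0 0 0 0 0;0 0 0 0 0 0 0;0 0 0 0 0 0 0")

```text
time_s: 15.05
eef_pos: [0.4373, 0.1997, 0.2265]
ee_rot: [3.136, -0.086, -0.001]
force: [0.0, -0.6, -1.0]
gripper_width: 0.5
finger_force: 0.0
```

Run:
```python
from h import *
st=robot.read_state();M=R.from_rotvec(st['ee_rot']).as_matrix();print(st['eef_pos'],np.degrees(np.arctan2(M[1,1],M[0,1])),st['gripper_width'],st['qpos'])
w=cap('wrist','w9.png');H=np.array([.4404,.2,.1366])
print(proj(w,[H,H+.039*yy,H-.039*yy]))
for v in (230,250,270,290,310): # bar cross-section per row: dark run
    g=cv2.cvtColor(w['px'],cv2.COLOR_BGR2GRAY)[v]; xs=np.where(g[180:340]<100)[0]+180; print(v,xs.min() if len(xs) else None,xs.max() if len(xs) else None,len(xs))
```

```text
[0.4372707  0.19972863 0.22651335] -93.12617628936387 0.4996034391935875 [ 0.31909765 -0.2574728   2.02037519 -0.00417666  1.38114085  1.94525031]
[[258.36036147 195.35488628]
 [258.2229646  243.71858215]
 [258.50640614 142.41628983]]
230 222 339 70
250 180 339 115
270 180 339 102
290 180 339 97
310 180 339 70
```

View pics/w9.png

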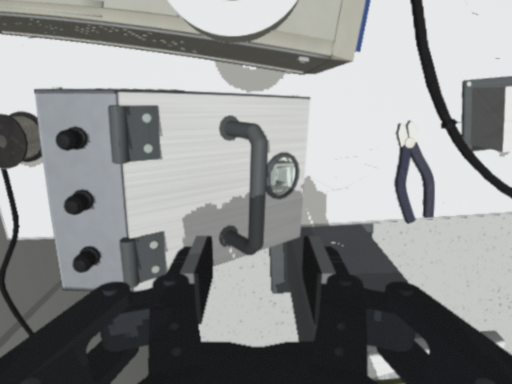

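Handle bar at (258,135)–(257,245), as predicted. Descending and gripping.

carry_out(motion="0.3 0 -3.5 0 0 0 0;0 0 -3.5 0 0 0 0;0 0 -2.5 0 0 0 0;0 0 -1.3 0 0 0 0;0 0 0 0 0 0 0")

```text
time_s: 15.6
eef_pos: [0.4398, 0.1978, 0.1174]
ee_rot: [3.135, -0.092, -0.005]
force: [0.1, 0.1, 0.7]
gripper_width: 0.496
finger_force: 0.0
```

carry_out(motion="0 0 0 0 0 0 1;0 0 0 0 0 0 1;0 0 0 0 0 0 1;0 0 0 0 0 0 1;0 0 0 0 0 0 1")

```text
time_s: 16.1
eef_pos: [0.4424, 0.1993, 0.1217]
ee_rot: [3.137, -0.09, 0.007]
force: [0.2, -2.9, 6.8]
gripper_width: 0.119
finger_force: 58.8
```

Run:
```python
from h import *
st=robot.read_state();T=st['eef_pos'];print(T,st['force'],st['gripper_width'])
H=T+[0,0,.019];O=H+.085*u-.04*n;print('hinge',O)
p=H
for th in np.arange(0,1.61,.1):
    c,s=np.cos(th),np.sin(th);uu=u*c-n*s;nn=n*c+u*s;P=O-.085*uu+.04*nn
    print(round(th,2),((P-p)*100).round(2),((P-H)*100).round(2));p=P
```

```text
[0.44243068 0.19933247 0.12171861] [ 0.22440513 -2.90275886  6.80290755] 0.11899987686429721
hinge [0.44750086 0.29001929 0.16470182]
0.0 [0. 0. 0.] [0. 0. 0.]
0.1 [-0.01 -0.19  0.92] [-0.01 -0.19  0.92]
0.2 [-0.01 -0.1   0.93] [-0.02 -0.29  1.85]
0.3 [-0.   -0.01  0.94] [-0.02 -0.3   2.79]
0.4 [0.   0.09 0.94] [-0.01 -0.22  3.73]
0.5 [0.01 0.18 0.92] [-0.   -0.04  4.65]
0.6 [0.02 0.27 0.9 ] [0.01 0.23 5.55]
0.7 [0.02 0.36 0.87] [0.03 0.59 6.42]
0.8 [0.02 0.44 0.83] [0.06 1.03 7.24]
0.9 [0.03 0.52 0.78] [0.09 1.56 8.02]
1.0 [0.03 0.6  0.72] [0.12 2.15 8.75]
1.1 [0.04 0.67 0.66] [0.16 2.82 9.41]
1.2 [0.04 0.73 0.59] [0.2  3.55 9.99]
1.3 [0.04 0.78 0.51] [ 0.24  4.34 10.51]
1.4 [0.05 0.83 0.43] [ 0.29  5.17 10.94]
1.5 [0.05 0.87 0.35] [ 0.34  6.04 11.29]
1.6 [0.05 0.9  0.26] [ 0.39  6.94 11.55]
```

carry_out(motion="0 -0.19 0.92 0 0 0 1;0 -0.1 0.93 0 0 0 1;0 0 0.94 0 0 0 1;0 0.09 0.94 0 0 0 1;0 0 0 0 0 0 1")

```text
time_s: 16.6
eef_pos: [0.4421, 0.1967, 0.1572]
ee_rot: [3.136, -0.089, 0.007]
force: [3.4, -2.8, -1.7]
gripper_width: 0.111
finger_force: 58.9
```

Run:
```python
from h import *
st=robot.read_state();print(st['eef_pos'],st['force'],st['gripper_width'],st['ee_rot'])
```

```text
[0.44214801 0.1966688  0.15715884] [ 3.41388007 -2.84575642 -1.67145191] 0.11135698206336596 [ 3.13551495 -0.08940417  0.00675985]
```

carry_out(motion="0 0.18 0.92 0 0 0 1;0.02 0.27 0.9 0 0 0 1;0.02 0.36 0.87 0 0 0 1;0.02 0.44 0.83 0 0 0 1;0 0 0 0 0 0 1")

```text
time_s: 17.1
eef_pos: [0.443, 0.2064, 0.1922]
ee_rot: [3.128, -0.089, 0.007]
force: [4.5, -13.4, -0.6]
gripper_width: 0.115
finger_force: 59.1
```

carry_out(motion="0.03 0.52 0.78 0 0 0 1;0.03 0.6 0.72 0 0 0 1;0.04 0.67 0.66 0 0 0 1;0.04 0.73 0.59 0 0 0 1;0 0 0 0 0 0 1")

```text
time_s: 17.6
eef_pos: [0.4451, 0.2294, 0.2233]
ee_rot: [3.122, -0.09, 0.01]
force: [-0.9, -23.9, 14.6]
gripper_width: 0.112
finger_force: 59.5
```

carry_out(motion="0.04 0.63 0.66 0 0 0 1;0.05 0.73 0.55 0 0 0 1;0 0 0 0 0 0 1")

```text
time_s: 17.9
eef_pos: [0.4465, 0.245, 0.2351]
ee_rot: [3.128, -0.09, 0.013]
force: [2.6, -15.5, 10.9]
gripper_width: 0.109
finger_force: 59.8
```

carry_out(motion="0.05 0.77 0.45 0 0 0 1;0.05 0.8 0.36 0 0 0 1;0 0 0 0 0 0 1")

```text
time_s: 18.2
eef_pos: [0.448, 0.2617, 0.2433]
ee_rot: [3.131, -0.09, 0.015]
force: [4.8, -11.5, 8.5]
gripper_width: 0.104
finger_force: 59.8
```

Run:
```python
from h import *
st=robot.read_state();T=st['eef_pos'];O=np.array([.4475,.2900,.1647]);r=T+[0,0,.019]-O
a=r@u;b=r@n;print(T,st['force'],np.hypot(a,b)); print('theta',np.arctan2(b,-a)-np.arctan2(.04,.085))
```

```text
[0.44797796 0.26173139 0.2433149 ] [  4.80872216 -11.47403239   8.52894537] 0.1016060384406811
theta 1.5477405017414059
```

carry_out(motion="0.05 0.78 0.32 0 0 0 1;0 0 0 0 0 0 1;0 0 0 0 0 0 0.3;0 0 0 0 0 0 0.3;0 0 0 0 0 0 0.3")

```text
time_s: 18.7
eef_pos: [0.445, 0.2723, 0.2427]
ee_rot: [3.137, -0.088, 0.0]
force: [-0.8, -0.1, 0.1]
gripper_width: 0.352
finger_force: 0.0
```

carry_out(motion="0 0 1 0 0 0 0.3;0 0 2.5 0 0 0 0.3;0 0 3.5 0 0 0 0.3;0 0 3.5 0 0 0 0.3;0 0 3 0 0 0 0.3")

```text
time_s: 19.2
eef_pos: [0.4453, 0.2724, 0.3807]
ee_rot: [3.138, -0.088, 0.004]
force: [0.0, -0.8, -0.8]
gripper_width: 0.352
finger_force: 0.0
```

Run:
```python
from h import *
st=robot.read_state();print(st['eef_pos'],st['force'],st['gripper_width'],st['qpos'])
for n_ in('scene','top','wrist'): cap(n_,f'a_{n_}.png')
```

```text
[0.44532066 0.27237372 0.38070693] [ 0.03528429 -0.77984993 -0.8449422 ] 0.3522597401083436 [ 0.44780363 -0.21251137  1.72926009 -0.00327216  1.62386621  2.07466173]
```

carry_out(motion="0 -4.5 0 0 0 0 1;0 -4.5 0 0 0 0 1;0 -4.5 0 0 0 0 1;0 -4.5 0 0 0 0 1;0 -3.5 0 0 0 0 1")

```text
time_s: 19.85
eef_pos: [0.4446, 0.0553, 0.3765]
ee_rot: [3.137, -0.09, -0.002]
force: [0.1, -0.2, -0.8]
gripper_width: 0.002
finger_force: 0.0
```

carry_out(motion="-0.2 0 -2.5 0.14 -0.008 0 1;-0.2 0 -3.5 0.14 -0.008 0 1;-0.2 0 -3.5 0.14 -0.008 0 1;-0.2 0 -3.5 0.14 -0.008 0 1;-0.2 0 -3.5 0.138 -0.008 0 1")

```text
time_s: 20.35
eef_pos: [0.4349, 0.0571, 0.2116]
ee_rot: [-2.44, 0.071, -0.029]
force: [0.7, -0.3, -0.1]
gripper_width: 0.002
finger_force: 0.0
```

carry_out(motion="0 0 0 0 0 0 1;0 0 0 0 0 0 1")

```text
time_s: 20.55
eef_pos: [0.4349, 0.0571, 0.2121]
ee_rot: [-2.445, 0.073, -0.023]
force: [-0.1, -0.4, -0.0]
gripper_width: -0.002
finger_force: 0.0
```

Run:
```python
from h import *
st=robot.read_state();M=R.from_rotvec(st['ee_rot']).as_matrix();print(st['eef_pos'],(M[:,2]+n).round(3),(M[:,1]+u).round(3),st['qpos'].round(2))
w=cap('wrist','w10.png');O=np.array([.4475,.2900,.1647])
# panel-frame opening corners & guesses
def F(x,y,z): return O+u*x+yy*y+n*z
pts=[F(0,-.07,0),F(0,.07,0),F(-.165,-.07,0),F(-.165,.07,0),F(-.08,0,-.03)]
print(proj(w,pts).round(0))
q=proj(w,pts);x0,y0=q[:4].min(0).astype(int);x1,y1=q[:4].max(0).astype(int)
x0=max(x0,0);y0=max(y0,0)
hs=cv2.cvtColor(w['px'],cv2.COLOR_BGR2GRAY)
print(x0,x1,y0,y1)
for v in range(y0,min(y1,384),6): print(v,' '.join(f'{int(g):3d}' for g in hs[v,x0:x1:5]))
```

```text
[0.43485117 0.05709939 0.21212472] [-0.    -0.002 -0.002] [-0.004 -0.001  0.002] [-0.4  -0.29  2.18  0.65  1.53  1.11]
[[107. 104.]
 [123. 235.]
 [275. 101.]
 [273. 235.]
 [196. 166.]]
107 274 101 235
101  88  72  61  62  64  61  63  62  63  64  62  62  61  62  64  62  63  63  64  63  65  66  65  67  65  65  68  67  66  69  72  78  85  93
107  81  81  66  67  69  68  67  66  67  68  66  69  68  68  68  68  68  68  91  93  93  93  93  93  93  94  94  92  93  92  91  91  94  93
113  82  64  62  66  67  68  68  69  68  66  68  68  69  68  67  68  70  83 135 159 147 154  95  92  93  93  93  94  92  93  93  91  96 133
119  83  74  59  68  66  69  68  68  66  67  68  68  66  67  69  69  73 111 121 128 141 155  98  93  94 118 148 149 145 146 147 147 147 147
125  81  78  51  67  67  67  67  68  65  67  67  67  67  67  68  69  69 110 139 151  61  26  69  82  19  22  26  32  63 114 145 149 147 147
131  83  81  46  66  69  68  67  68  68  68  68  68  67  66  68  67  68  89 107 146 135  47  37  34  24  24  26  29  21  52  92  97 132 148
137  83  82  43  66  67  67  69  69  67  68  68  69  68  68
[... 1620 characters left out ...]

209  82  80  81  56  66  66  65  63  59  60  59  58  58  60  59  59  59  57  59  60  60  58  59  60  59  60  59  61  69  91  95  95  96  92
215  80  82  81  69  56  58  58  58  58  58  59  58  58  58  59  58  58  59  57  57  59  57  60  60  59  61  59  59  60  59  59  60  73  90
221  82  81  82  76  50  61  59  58  58  58  58  59  58  55  58  58  58  58  59  59  59  59  58  58  60  60  60  60  59  60  60  60  59  95
227  82  82  80  80  60  58  58  59  58  59  59  58  59  58  60  58  58  59  60  58  58  59  60  61  60  60  59  59  58  59  60  59  60  91
233  82  80  81  90  66  59  57  58  59  59  56  58  58  59  58  59  58  58  59  60  60  59  59  58  60  60  60  60  64  63  54  63  64  85
```

Run:
```python
from h import *
im=cv2.imread('pics/w10.png')
for v in (150,165): print(v,[(x,*map(int,im[v,x])) for x in range(176,268,2)])
for x in (220,235,204): print(x,[(y,int(im[y,x].mean())) for y in range(108,204,3)])
import json
w=cap('wrist');O=np.array([.4475,.2900,.1647])
for th in(1.3,1.45,1.6,1.75):
    c,s=np.cos(th),np.sin(th);uu=u*c-n*s
    print(th,proj(w,[O-.178*uu+.07*yy,O-.178*uu-.07*yy]).round(0).tolist())
```

```text
150 [(176, 69, 67, 65), (178, 70, 69, 66), (180, 71, 70, 67), (182, 70, 67, 65), (184, 70, 67, 65), (186, 82, 79, 79), (188, 95, 92, 92), (190, 99, 97, 97), (192, 95, 94, 93), (194, 85, 83, 83), (196, 73, 72, 72), (198, 65, 65, 64), (200, 90, 88, 86), (202, 98, 95, 93), (204, 97, 94, 90), (206, 97, 93, 90), (208, 95, 93, 89), (210, 92, 90, 86), (212, 43, 43, 42), (214, 29, 26, 27), (216, 65, 63, 63), (218, 96, 93, 94), (220, 98, 96, 95), (222, 84, 82, 82), (224, 69, 67, 67), (226, 38, 37, 36), (228, 33, 33, 31), (230, 84, 82, 82), (232, 93, 90, 90), (234, 93, 90, 91), (236, 93, 92, 91), (238, 93, 91, 90), (240, 83, 80, 80), (242, 43, 42, 41), (244, 24, 22, 24), (246, 22, 22, 21), (248, 23, 22, 21), (250, 26, 27, 25), (252, 60, 58, 57), (254, 96, 93, 90), (256, 97, 93, 90), (258, 97, 95, 92), (260, 97, 94, 91), (262, 97, 94, 91), (264, 97, 94, 90), (266, 96, 93, 89)]
165 [(176, 71, 69, 67), (178, 70, 67, 65), (180, 69, 66, 63), (182, 69, 66, 64), (184, 69, 66, 65), (186, 75, 74, 72), (188, 93, 91, 90), (190, 98, 96, 96), (192, 95, 93, 93), (194, 84, 83, 82), (196, 74, 72, 72), (198, 6
[... 1211 characters left out ...]
91), (156, 91), (159, 90), (162, 91), (165, 91), (168, 91), (171, 91), (174, 91), (177, 91), (180, 49), (183, 30), (186, 25), (189, 30), (192, 89), (195, 94), (198, 94), (201, 94)]
204 [(108, 94), (111, 128), (114, 151), (117, 149), (120, 126), (123, 138), (126, 146), (129, 121), (132, 119), (135, 77), (138, 60), (141, 67), (144, 110), (147, 92), (150, 93), (153, 94), (156, 94), (159, 110), (162, 125), (165, 108), (168, 112), (171, 136), (174, 125), (177, 107), (180, 114), (183, 109), (186, 61), (189, 61), (192, 92), (195, 76), (198, 60), (201, 59)]
1.3 [[95.0, 348.0], [54.0, 110.0]]
1.45 [[51.0, 351.0], [-1.0, 112.0]]
1.6 [[10.0, 350.0], [-49.0, 115.0]]
1.75 [[-23.0, 343.0], [-84.0, 118.0]]
```

Run:
```python
from h import *
w=cap('wrist');O=np.array([.4475,.2900,.1647])
def F(x,y,z): return O+u*x+yy*y+n*z
for z in(-.025,-.03,-.035):
    B=pplane(w,192.5,167,F(0,0,z),n);d=B-O;print(z,B,'panel xyz',d@u,d@yy,d@n)
    e=[(pplane(w,x,167,F(0,0,z),n)-O)@u for x in(185.5,199)];print(e)
    for a in (.61,.52):
        P=[d@u-.055*np.sin(a),d@yy,z-.055*np.cos(a)];print('pivot',np.round(P,3),proj(w,[F(*P)]).round(1), 'OFF bar px',proj(w,[F(P[0]-.055*np.sin(.61),P[1],P[2]+.055*np.cos(.61))]).round(0))
```

```text
-0.025 [0.44746237 0.24910562 0.09781487] panel xyz -0.07426931354585975 -0.00224521635416215 -0.024999999999999988
[np.float64(-0.06646668453258847), np.float64(-0.08150018802042688)]
pivot [-0.106 -0.002 -0.07 ] [[224.7 159.8]] OFF bar px [[249. 167.]]
pivot [-0.102 -0.002 -0.073] [[221.5 159.4]] OFF bar px [[246. 167.]]
-0.03 [0.4466801  0.25312795 0.0946209 ] panel xyz -0.07327867324930432 -0.0012396282308509696 -0.029999999999999992
[np.float64(-0.06536612478096245), np.float64(-0.08061141259282491)]
pivot [-0.105 -0.001 -0.075] [[224.3 159.9]] OFF bar px [[249. 167.]]
pivot [-0.101 -0.001 -0.078] [[221.2 159.5]] OFF bar px [[245. 167.]]
-0.035 [0.44589782 0.25715029 0.09142692] panel xyz -0.07228803295274894 -0.0002340401075397371 -0.034999999999999976
[np.float64(-0.06426556502933634), np.float64(-0.07972263716522289)]
pivot [-0.104 -0.    -0.08 ] [[223.9 160. ]] OFF bar px [[248. 167.]]
pivot [-0.1   -0.    -0.083] [[220.8 159.6]] OFF bar px [[244. 167.]]
```

carry_out(motion="0.2 3.5 -1.7 0.0375 -0.002 0 0.3;0.2 3.5 -1.7 0.0375 -0.002 0 0.3;0.2 3.5 -1.7 0.0375 -0.002 0 0.3;0.25 3.4 -1.6 0.0375 -0.002 0 0.3;0 0 0 0 0 0 0.3")

```text
time_s: 21.2
eef_pos: [0.4425, 0.1992, 0.1457]
ee_rot: [-2.295, 0.059, -0.026]
force: [0.4, -0.1, -0.1]
gripper_width: 0.35
finger_force: 0.0
```

```bash
cat > pf.py <<'E'
from h import *
O=np.array([.4475,.2900,.1647])
st=robot.read_state();M=R.from_rotvec(st['ee_rot']).as_matrix();d=st['eef_pos']-O
print(st['eef_pos'].round(4),'panel',(d@u).round(4),(d@yy).round(4),(d@n).round(4),'tilt',np.arcsin(M[:,2]@u).round(3),'F',st['force'].round(1),st['gripper_width'],st['finger_force'],'t',st['time_s'],'toolz',M[:,2].round(3))
E
python3 pf.py
python3 - <<'E'
from h import *
w=cap('wrist','w11.png');O=np.array([.4475,.29,.1647])
def F(x,y,z): return O+u*x+yy*y+n*z
print(proj(w,[F(-.073,-.001,-.03),F(-.073,-.024,-.03),F(-.073,.022,-.03),F(-.103,-.001,-.077)]).round(0))
q=proj(w,[F(-.073,-.012,-.03)])[0].astype(int);print(q,[(x,int(w['px'][q[1],x].mean())) for x in range(q[0]-40,q[0]+60,2)])
E
```

```text
[0.4425 0.1992 0.1457] panel -0.0819 -0.0001 0.0438 tilt 0.148 F [ 0.4 -0.1 -0.1] 0.3499262332591619 0.0 t 21.2 toolz [ 0.038  0.748 -0.663]
[[261. 205.]
 [261. 172.]
 [261. 235.]
 [305. 189.]]
[260 189] [(220, 70), (222, 68), (224, 69), (226, 69), (228, 69), (230, 68), (232, 68), (234, 69), (236, 69), (238, 68), (240, 68), (242, 69), (244, 69), (246, 69), (248, 69), (250, 69), (252, 71), (254, 89), (256, 88), (258, 87), (260, 90), (262, 92), (264, 92), (266, 91), (268, 88), (270, 82), (272, 77), (274, 69), (276, 65), (278, 98), (280, 103), (282, 107), (284, 111), (286, 120), (288, 55), (290, 25), (292, 25), (294, 24), (296, 34), (298, 77), (300, 90), (302, 93), (304, 92), (306, 86), (308, 79), (310, 66), (312, 41), (314, 30), (316, 26), (318, 52)]
```

carry_out(motion="0.1 2 -2 0 0 0 0.3;0.1 2 -2 0 0 0 0.3;0.05 1.1 -1.1 0 0 0 0.3;0.05 1.1 -1 0 0 0 0.3;0 0 0 0 0 0 0.3")

```text
time_s: 21.75
eef_pos: [0.4474, 0.2588, 0.0857]
ee_rot: [-2.295, 0.063, -0.031]
force: [0.2, -0.4, 1.0]
gripper_width: 0.351
finger_force: 0.0
```

```bash
python3 pf.py
```

```text
[0.4474 0.2588 0.0857] panel -0.0747 -0.0017 -0.0405 tilt 0.148 F [ 0.2 -0.4  1. ] 0.35110567429969997 0.0 t 21.75 toolz [ 0.043  0.747 -0.663]
```

Close on the bar.

carry_out(motion="0 0.1 -0.1 0 0 0 0.3;0 0 0 0 0 0 1;0 0 0 0 0 0 1;0 0 0 0 0 0 1;0 0 0 0 0 0 1")

```text
time_s: 22.25
eef_pos: [0.448, 0.2587, 0.0851]
ee_rot: [-2.294, 0.066, -0.033]
force: [0.6, -5.1, 6.5]
gripper_width: 0.149
finger_force: 59.0
```

```bash
python3 pf.py
python3 - <<'E'
from h import *
# arc steps of bar, lean a from +.58 (up slope) to -.60
O=0
prev=None
for a in np.linspace(.58,-.6,13):
    P=.055*np.sin(a)*u+.055*np.cos(a)*n
    if prev is not None: print(round(a,2),((P-prev)*100).round(2))
    prev=P
E
```

```text
[0.448  0.2587 0.0851] panel -0.0751 -0.0022 -0.0409 tilt 0.148 F [ 0.6 -5.1  6.5] 0.14945663143433172 58.99126589298248 t 22.25 toolz [ 0.045  0.748 -0.663]
0.48 [-0.03 -0.53 -0.09]
0.38 [-0.03 -0.52 -0.14]
0.28 [-0.03 -0.5  -0.19]
0.19 [-0.03 -0.48 -0.24]
0.09 [-0.03 -0.46 -0.29]
-0.01 [-0.02 -0.43 -0.33]
-0.11 [-0.02 -0.39 -0.37]
-0.21 [-0.02 -0.35 -0.41]
-0.31 [-0.02 -0.31 -0.44]
-0.4 [-0.01 -0.27 -0.47]
-0.5 [-0.01 -0.22 -0.49]
-0.6 [-0.01 -0.17 -0.51]
```

carry_out(motion="-0.03 -0.56 -0.11 -0.025 0.001 0 1;-0.03 -0.55 -0.16 -0.025 0.001 0 1;-0.03 -0.53 -0.21 -0.025 0.001 0 1;-0.03 -0.51 -0.26 -0.025 0.001 0 1;0 0 0 0 0 0 1")

```text
time_s: 22.75
eef_pos: [0.4464, 0.2391, 0.0798]
ee_rot: [-2.389, 0.066, -0.029]
force: [-4.3, 0.7, 13.1]
gripper_width: 0.15
finger_force: 59.6
```

carry_out(motion="-0.03 -0.49 -0.31 -0.025 0.001 0 1;-0.02 -0.46 -0.35 -0.025 0.001 0 1;-0.02 -0.42 -0.39 -0.025 0.001 0 1;-0.02 -0.38 -0.43 -0.025 0.001 0 1;0 0 0 0 0 0 1")

```text
time_s: 23.25
eef_pos: [0.4454, 0.2204, 0.0627]
ee_rot: [-2.494, 0.072, -0.03]
force: [0.3, -2.4, 6.0]
gripper_width: 0.152
finger_force: 62.0
```

```bash
python3 pf.py
```

```text
[0.4454 0.2204 0.0627] panel -0.1189 -0.0017 -0.0333 tilt -0.051 F [ 0.3 -2.4  6. ] 0.1516543429781376 61.96821928024292 t 23.25 toolz [ 0.039  0.601 -0.798]
```

carry_out(motion="-0.02 -0.34 -0.46 -0.025 0.001 0 1;-0.01 -0.3 -0.49 -0.025 0.001 0 1;-0.01 -0.25 -0.51 -0.025 0.001 0 1;0 0 0 0 0 0 1")

```text
time_s: 23.65
eef_pos: [0.4436, 0.2115, 0.0479]
ee_rot: [-2.569, 0.067, -0.025]
force: [-6.8, -0.9, 9.7]
gripper_width: 0.141
finger_force: 59.4
```

carry_out(motion="-0.01 -0.2 -0.53 -0.025 0.001 0 1;0 0 0 0 0 0 1")

```text
time_s: 23.85
eef_pos: [0.4467, 0.2115, 0.0467]
ee_rot: [-2.587, 0.071, -0.031]
force: [-8.3, 1.7, 23.0]
gripper_width: 0.146
finger_force: 62.4
```

```bash
python3 pf.py
```

```text
[0.4467 0.2115 0.0467] panel -0.1359 -0.0035 -0.04 tilt -0.144 F [-8.3  1.7 23. ] 0.1459925850276894 62.37038254737854 t 23.85 toolz [ 0.036  0.524 -0.851]
```

carry_out(motion="0 0.05 0.1 0 0 0 0.5;0 0 0 0 0 0 0.5;0 0 0 0 0 0 0.5;-0.03 -0.5 0.85 0 0 0 0.5;-0.06 -1 1.7 0 0 0 0.5")

```text
time_s: 24.35
eef_pos: [0.4411, 0.1946, 0.0662]
ee_rot: [-2.597, 0.071, -0.021]
force: [0.6, 0.3, -0.0]
gripper_width: 0.252
finger_force: 0.0
```

carry_out(motion="-0.06 -1 1.7 0.035 -0.002 0 1;-0.06 -1 1.7 0.035 -0.002 0 1;-0.06 -1 1.7 0.035 -0.002 0 1;-0.06 -1 1.7 0.035 -0.002 0 1;0 0 0 0 0 0 1")

```text
time_s: 24.85
eef_pos: [0.4418, 0.1531, 0.1367]
ee_rot: [-2.456, 0.07, -0.035]
force: [-0.1, 0.4, -0.5]
gripper_width: -0.003
finger_force: 0.0
```

```bash
python3 pf.py
python3 - <<'E'
from h import *
w=cap('wrist','w12.png');O=np.array([.4475,.29,.1647])
def F(x,y,z): return O+u*x+yy*y+n*z
P=(-.103,-.001,-.077)
for th in (0.06,.9,1.0,1.1,1.22):
    a=.61-th; print(th,proj(w,[F(P[0]+.055*np.sin(a),P[1]-.012,P[2]+.055*np.cos(a))]).round(1))
print('pivot',proj(w,[F(P[0],P[1]-.012,P[2])]).round(1))
q=proj(w,[F(-.13,-.013,-.03)])[0].astype(int);print(q,[(x,int(w['px'][q[1],x].mean())) for x in range(q[0]-70,q[0]+40,2)])
E
```

```text
[0.4418 0.1531 0.1367] panel -0.1229 -0.0019 0.0666 tilt -0.013 F [-0.1  0.4 -0.5] -0.003085208149138536 0.0 t 24.85 toolz [ 0.044  0.631 -0.775]
0.06 [[191.7 183.9]]
0.9 [[250.8 185.7]]
1.0 [[257.8 185.1]]
1.1 [[264.5 184.3]]
1.22 [[271.7 183.2]]
pivot [[233.5 171. ]]
[265 183] [(195, 133), (197, 127), (199, 110), (201, 102), (203, 99), (205, 100), (207, 99), (209, 99), (211, 103), (213, 108), (215, 112), (217, 122), (219, 88), (221, 29), (223, 29), (225, 29), (227, 67), (229, 91), (231, 96), (233, 92), (235, 83), (237, 73), (239, 58), (241, 30), (243, 28), (245, 46), (247, 88), (249, 91), (251, 91), (253, 92), (255, 91), (257, 90), (259, 92), (261, 85), (263, 80), (265, 90), (267, 95), (269, 95), (271, 93), (273, 89), (275, 84), (277, 78), (279, 69), (281, 79), (283, 92), (285, 94), (287, 95), (289, 95), (291, 93), (293, 95), (295, 95), (297, 93), (299, 92), (301, 93), (303, 94)]
```

carry_out(motion="-0.1 -2.5 3 0 0 0 1;-0.1 -2.5 3 0 0 0 1;-0.1 -2.5 3 0 0 0 1;0 0 0 0 0 0 1;0 0 0 0 0 0 1")

```text
time_s: 25.4
eef_pos: [0.4379, 0.0797, 0.2255]
ee_rot: [-2.456, 0.069, -0.031]
force: [0.0, -0.9, 0.1]
gripper_width: 0.001
finger_force: 0.0
```

Run:
```python
from h import *
O=np.array([.4475,.29,.1647])
for nm in('scene','top'):
  c=cap(nm,f'f_{nm}.png');g=cv2.cvtColor(c['px'],cv2.COLOR_BGR2GRAY)
  for th in(1.2,1.3,1.4,1.5,1.55,1.6,1.65,1.7):
    C,s=np.cos(th),np.sin(th);uu=u*C-n*s;nn=n*C+u*s;H=O-.085*uu+.04*nn
    q=proj(c,[H+y*yy for y in np.linspace(-.03,.03,13)]);print(nm,th,q[6].round(0),[int(g[int(round(b)),int(round(a))]) for a,b in q])
print(robot.read_state()['force'])
```

```text
scene 1.2 [266. 157.] [204, 207, 202, 201, 203, 201, 200, 200, 204, 203, 205, 204, 200]
scene 1.3 [263. 155.] [192, 192, 198, 204, 206, 205, 202, 201, 200, 200, 202, 204, 205]
scene 1.4 [259. 154.] [199, 180, 123, 131, 165, 196, 205, 205, 204, 203, 202, 199, 202]
scene 1.5 [256. 154.] [170, 172, 149, 121, 80, 70, 120, 170, 198, 196, 202, 197, 193]
scene 1.55 [254. 153.] [117, 121, 99, 90, 82, 83, 70, 83, 125, 175, 169, 159, 156]
scene 1.6 [252. 153.] [99, 90, 86, 83, 84, 84, 83, 82, 86, 112, 111, 105, 101]
scene 1.65 [250. 153.] [76, 72, 72, 66, 79, 75, 84, 79, 78, 77, 81, 82, 76]
scene 1.7 [248. 153.] [152, 57, 55, 57, 67, 57, 66, 61, 57, 55, 65, 57, 56]
top 1.2 [239. 222.] [126, 124, 124, 123, 124, 123, 122, 123, 124, 125, 125, 123, 123]
top 1.3 [236. 221.] [125, 125, 123, 124, 122, 123, 121, 122, 122, 124, 126, 123, 123]
top 1.4 [232. 221.] [120, 126, 124, 122, 121, 123, 121, 122, 122, 125, 124, 122, 123]
top 1.5 [229. 221.] [87, 96, 96, 85, 86, 95, 95, 94, 85, 97, 96, 95, 95]
top 1.55 [227. 220.] [64, 66, 67, 66, 63, 69, 65, 76, 83, 68, 69, 76, 84]
top 1.6 [225. 220.] [78, 78, 75, 71, 79, 77, 74, 71, 68, 77, 74, 70, 69]
top 1.65 [223. 220.] [78, 66, 72, 71, 72, 71, 70, 71, 72, 73, 71, 71, 72]
top 1.7 [221. 220.] [73, 61, 118, 119, 116, 125, 118, 117, 116, 114, 120, 114, 64]
[-0.29201482 -1.51627824 -0.63503925]
```

Both outer cameras put the handle bar at about 1.6 rad, so the panel is wide open. Handing in.

```bash
python3 -c "
from rig import robot
print(robot.close_job())"
```

```text
the job is handed in; nothing more can be done
None
```

The job is handed in, and no verdict came back: by camera and force checks, the panel is unlocked and open at about 1.6 rad, the switch is at its OFF stop, the key is seated in its stand, and nothing else was touched.

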